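# Shut and lock the bag sealer

## Robot

A 6-joint arm with a two-finger parallel gripper is mounted at the origin on the work surface. World frame = base frame: x ahead of the robot, y to its left, z up, the work surface at z = 0. Lengths are in m, angles in rad, forces in N, time in s.
With the tool pointing down it reaches from about 0.35 to 0.975 m from the base axis. Payload 4.9 kg.
Tool frame: the origin (TCP) lies at the very end of the fingers, on their centre line; the grasp point (between the pads) lies 19 mm behind it; z points along the fingers, y is the line along which they close (so a half turn about z gives the same grasp; the last joint's range is limited). The gripper opens to 85 mm and grips with 20 to 120 N. Pads are 22 mm wide; open, the fingers measure 114 mm over their backs; the gripper's body (76 mm by 85 mm) begins 54 mm behind the grasp point. The pads swing forward as they close: fully open they stand 13 mm farther back than shut.
Start: joints at [1.009, 0.053, 1.613, -0, 1.476, -0.119], TCP at [0.268, 0.565, 0.201] pointing down, gripper open.
Joint ranges: [-3.01, 3.01], [-1.01, 2.22], [0.06, 2.58], [-1.02, 4.17], [0.09, 2.62], [-3.14, 3.14]. Speed limits (rad/s): [2.57, 2.57, 3.14, 3.14, 3.14, 3.14].

## Interface

Orientations are given as a rotation vector (axis times angle).
In Python, from station import * gives the robot as it stands.
- The arm moves only by the shell command python3 -m crank 'ROWS' [OPENING] [FORCE]. ROWS is JSON, a list of rows, each an object with "offset": the shift along the tool's x, y, z in m, a list of three; "twist": the turn, a rotation vector about the tool's x, y, z in degrees, a list of three. In form: [{"offset": [x, y, z], "twist": [rx, ry, rz]}, ...]. A call has 1 to 20 rows; each row is the pose to reach, as a shift and turn from the pose commanded when the call began, along the tool's axes at that moment; what a row does not reach only later rows make up. A row lasts 1/8 s, in which the tool goes at most 62.5 mm and 10.7 degrees, less where a joint would pass 70% of its speed; a pose out of reach is approached as far as the arm can. A call with a gripper value outside its range is refused whole. OPENING is the opening, from 0 (shut) to 1 (fully open), set as the call begins (- or left out, the last holds). The fingers move at their own pace and stop on an object; FORCE is the grip in N (left out, the last holds). Time passes only in rows, so rows that repeat a pose let the fingers close. It gives the time, the measured TCP pose, the force, the opening and the grip force at its end, in the units of the state.
- get_obs(): the state, without advancing time (a new reading comes with each control period).
- get_image(name): name is "scene" or "top" or "wrist"; returns the picture (384x512x3 uint8, red, green, blue); there is no depth.
- get_calibration(name): a dict with "intrinsics" (3x3 intrinsics, pixels), "world_from_camera" (4x4, takes a point from camera to world coordinates); the wrist camera has in their place "tool_from_camera" (4x4, takes a point from camera to tool coordinates, whose origin is the TCP and whose axes are the flange's). Camera axes: x right, y up, looking along -z (the intrinsics and any distortion apply to the point x, -y, -z); pixel columns grow to the right and rows downward; lengths in m; the calibration is good to about 2 mm. The wrist camera is an equidistant fisheye: a pixel r from the principal point sees the ray r / f radians off the axis. A picture is of the moment at which its call begins: read the wrist's pose just before it. get_calibration takes no time and is no camera call.
- finish_job(): hands the job in; it is judged then, once.
Trained networks look in the newest picture that a camera, given by its name, has taken for a name from the list of things; names that differ only in an ending like _2 or _b are one class to them, and where a whole thing is asked for, a point or a joint stands for the part that bears it (a point fixed in the world has none). Each returns a list of dicts, best first, with "confidence" (0 to 1); they miss things now and then, are a little off and sometimes report something else, mostly with a low value. They report only what shows in the picture. A call takes as long as a camera call.
- cut_out(query, camera): "region" (384x512 bool, what is visible of it) and "rect" ([centre column, centre row, width, height] in pixels, round what is visible of it).
The state is a dict: "t": time; "q": joint angles; "dq": joint speeds; "effort": joint torques, N m; "tool_pos": TCP position; "tool_rot": TCP orientation; "contact_force": force on the tool from outside, world axes, zero at the start; "wrist_torque": the same for the moment, N m; "opening": finger opening in m; "grip_force": force on a finger pad.
Only numpy, scipy, OpenCV 4.12 (cv2) and the standard library are available. Lean on these libraries where they do the work, as an engineer would, in place of code of your own. Each camera call takes 0.05 s, during which the arm holds its last target. There are 200 camera calls.

## Task

Get the bench vacuum sealer ready for bags: push its raised lid down until it is fully shut, then push the lock lever that sticks out at its right end round towards the front, past the first detent (store) and all the way to the second stop (operate), and leave the machine like that. Just push with the fingertips: do not take hold of the lid or the lever knob, do not raise the lid any higher, and leave everything else on the table where it is.

Things in the scene. Friction and masses are not known exactly. Their poses are not given: they have to be found in the camera images.
- sealer: Bench vacuum bag sealer, fixed: white base 190 mm deep (x), 400 wide (y); grey lid on its left part, console on its right end (x -95..95, y -200..-128, top 72 high), raised pump housing along its back (x 64..95, top 84). Origin: centre of its underside, on the table; x from its front (bag slot) to its back, y to its left, z up.
- lid_hinge (a point): Middle of the lid's hinge line, 62 mm above the table, fixed to the sealer (x 50, y 45 mm from its origin); the hinge line runs along its y; axes as the sealer's.
- lid_edge (a point): Middle of the lid's front top edge; moves with the lid. The lid is a grey plate 131 mm deep, 296 wide, 20 thick. Shut, this point is 135 mm in front of the hinge line and 18 above it, 80 above the table. x from the lid's front edge to its hinge, z out of the lid's top.
- lid (a joint): Lid angle, rad: 0 shut (rigid stop), growing as the front edge rises; starts 0.45 to 0.8. A stiff hinge holds it wherever it is left; a downward push of 1 to 3 N near the front edge closes it. The lid can shut only while the lever is open; the lever's latch tongue then swings over a steel catch on the lid's right end.
- knob (a point): Upright round thumb knob at the outer end of the black lock lever, 18 mm diameter. This point is on its axis, 101 mm above the table and 75 from the lever's pivot axis; knob top 15 above it, lever arm's top 15 below it.
- lever: Black lock lever with its thumb knob and latch tongue. Origin on its upright pivot axis, 72 mm above the table (x -15, y -152 mm from the sealer's origin). Hub 38 diameter, its top 89 above the table; the flat arm from hub to knob is 14 wide, its top 86 above the table.
- lever_turn (a joint): Lock lever, rad, clockwise from above. 0 open: knob from pivot at 75 mm x (-0.07,-1.00) in sealer x,y, out to its right. 0.6 first detent, store, one steel pip on the console: (-0.62,-0.78). 1.2 second stop, operate, rigid, two pips: (-0.96,-0.29), by the front. Sprung into each place; takes 6 to 9 N at the knob to leave one, then snaps to the next. Starts 0 to 0.06.
- flask: Bystander, to be left alone: tall red drinking flask, 72 wide, 215 high, standing; origin under its centre. Sizes in mm.
- tape: Bystander, to be left alone: roll of clear tape lying flat, 90 across, 25 high, with a 62 hole; origin under its centre. Sizes in mm.
- marker: Bystander, to be left alone: marker pen lying on the table, 135 long, 17 thick, along its x axis; origin under its middle. Sizes in mm.
- carton: Bystander, to be left alone: small brown carton 75 x 52 x 42 high; origin under its centre. Sizes in mm.
- jar: Bystander, to be left alone: glass jar 60 wide, 78 high, standing; origin under its centre. Sizes in mm.
- packet: Bystander, to be left alone: white packet 100 x 70 x 28 high, lying on the table; origin under its centre. Sizes in mm.

How it is judged:
By the outcome, as a careful person would: the job done as asked, in the order asked, and still so for the second after the job is handed in, with the robot touching nothing.
It also fails if it takes over 45 s, if anything falls off the work surface, if the arm or the gripper's body presses on something with over 40 N, if the wrist force passes 120 N, or if a joint passes its speed limit or range.

## Working session

There is one attempt and no reset: what is moved stays moved. The work goes in short steps, Python scripts to look and compute and a shell command to move; the robot and the scene stay as the last step left them, time stands still between calls to the robot, and variables do not carry over. Pictures are saved under pics/ and viewed, at most 10 in all, crops included, and the job is handed in when it is done.

```bash
mkdir -p pics; ls; cat > h.py <<'E'
from station import *
import numpy as np, cv2
from scipy.spatial.transform import Rotation as R
def cal(n):
    c=get_calibration(n); return np.array(c["intrinsics"]),np.array(c["world_from_camera"])
def proj(n,P):
    K,T=cal(n); p=(np.linalg.inv(T)@np.r_[P,1])[:3]; u=K@np.array([p[0],-p[1],-p[2]]); return u[:2]/u[2]
def onplane(n,uv,z):
    K,T=cal(n); d=np.linalg.inv(K)@np.array([uv[0],uv[1],1]); d=T[:3,:3]@np.array([d[0],-d[1],-d[2]]); o=T[:3,3]
    return o+d*(z-o[2])/d[2]
E
python3 - <<'E'
from h import *
ims=[]
for n in("scene","top"):
    im=get_image(n); cv2.imwrite(f"pics/{n}0.png",im[...,::-1])
    print(n,{k:np.round(v,3).tolist() for k,v in get_calibration(n).items()})
    for q in("sealer","lid_edge","lever","knob"):
        for d in cut_out(q,n)[:2]: print(q,round(d["confidence"],2),np.round(d["rect"],1), d["region"].sum())
o=get_obs(); print(o["t"],o["tool_pos"],o["tool_rot"],o["opening"])
E
```

```text
pics
scene {'intrinsics': [[393.318, 0.0, 259.286], [0.0, 393.318, 191.862], [0.0, 0.0, 1.0]], 'world_from_camera': [[-0.841, -0.403, 0.361, 0.971], [0.541, -0.624, 0.564, 0.693], [-0.002, 0.669, 0.743, 0.898], [0.0, 0.0, 0.0, 1.0]]}
sealer 0.77 [265.6 208.7 148.9 129. ] 9599
lid_edge 0.62 [278.2 195.9 111.2  91.7] 5213
lever 0.72 [216.2 155.9  19.9  26.2] 140
lever 0.34 [264.4 206.4 148.2 129.7] 9725
knob 0.73 [217.8 156.6  28.5  22.2] 188
top {'intrinsics': [[436.072, 0.0, 250.208], [0.0, 436.072, 192.171], [0.0, 0.0, 1.0]], 'world_from_camera': [[-0.008, 0.991, -0.131, 0.444], [-1.0, -0.008, 0.002, 0.093], [0.001, 0.131, 0.991, 1.166], [0.0, 0.0, 0.0, 1.0]]}
sealer 0.93 [258.1 198.1 181.3 118. ] 12036
lid_edge 0.64 [242.2 201.1 129.9  68.3] 4985
lever 0.96 [328.5 189.8  45.7  29.7] 433
knob 0.81 [327.2 190.1  44.9  26.9] 434
0.5 [0.2677442  0.564695   0.20074737] [-6.89791902e-01 -3.06487008e+00  1.45759092e-04] 0.08541311421106489
```

View pics/scene0.png

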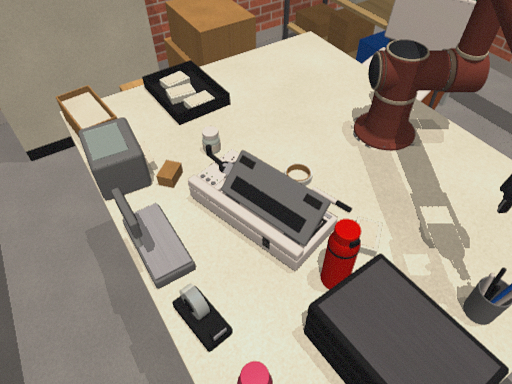

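View pics/top0.png

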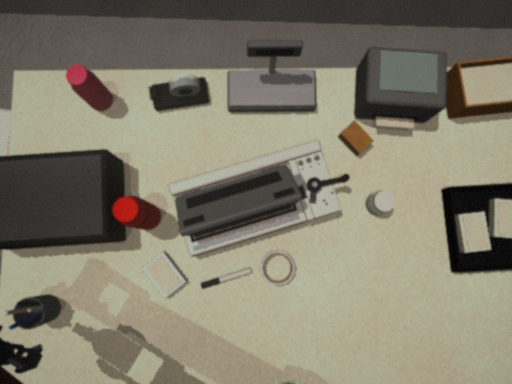

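The top view shows the sealer with its front towards the robot. The hub is at about (314,185), the knob at about (346,178), the jar at (380,203) and the flask at (135,212). I'll enlarge this view to fit the pose.

```bash
python3 - <<'E'
from h import *
im=cv2.imread("pics/top0.png")[130:265,160:360]
cv2.imwrite("pics/c.png",cv2.resize(im,(800,540),interpolation=cv2.INTER_CUBIC))
E
```

```text
(no output)
```

View pics/c.png

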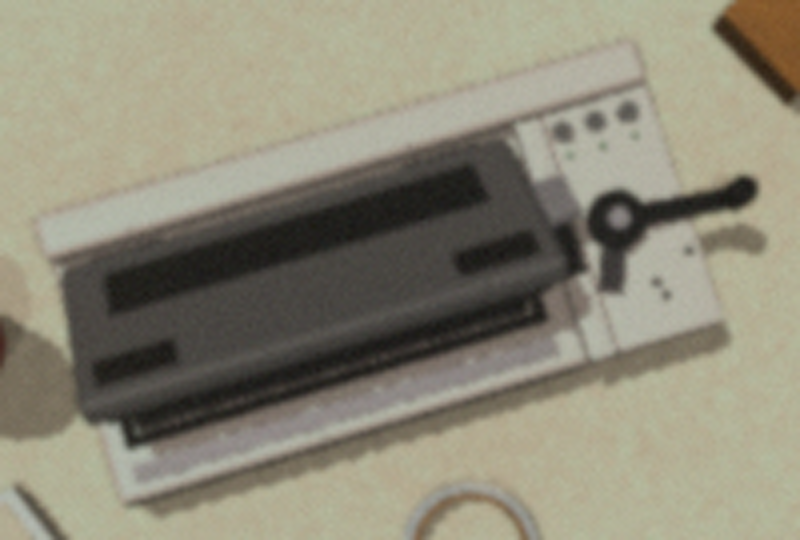

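```bash
cat > fit.py <<'E'
from h import *
from scipy.optimize import least_squares
c=lambda x,y:np.array([(x+.5)/4-.5+160,(y+.5)/4-.5+130])
pts=[((-.015,-.152,.089),c(618,215)),((.095,-.2,.084),c(632,40)),((.095,.2,.084),c(38,222)),((-.095,-.2,.072),c(722,318)),((-.020,-.227,.116),c(742,188))]
def W(p,P): 
    a=p[2];return np.array([p[0]+np.cos(a)*P[0]-np.sin(a)*P[1],p[1]+np.sin(a)*P[0]+np.cos(a)*P[1],P[2]])
f=lambda p:np.concatenate([proj("top",W(p,P))-u for P,u in pts])
s=least_squares(f,[.45,.1,.2]); pose=s.x
E
python3 - <<'E'
from fit import *
print(pose,np.degrees(pose[2])); print(np.round(s.fun.reshape(-1,2),1))
for n in("hub",(-.015,-.152,.089)),("knob",(-.02,-.227,.101)),("hinge",(.05,.045,.062)): print(n[0],W(pose,n[1]),proj("scene",W(pose,n[1])))
# lid angle by outline IoU in both views
for v in("top","scene"):
    get_image(v); m=cut_out("lid_edge",v)[0]["region"]; out=[]
    for a in np.arange(.3,.95,.05):
        P=[]
        for x in(-.135,-.004):
            for z in(-.002,.018):
                for y in(-.103,.193):
                    P.append(proj(v,W(pose,(.05+x*np.cos(a)+z*np.sin(a),y,.062-x*np.sin(a)+z*np.cos(a)))))
        g=np.zeros(m.shape,np.uint8); cv2.fillConvexPoly(g,cv2.convexHull(np.array(P,np.float32)).astype(int),1)
        out.append((round(a,2),round((m&(g>0)).sum()/(m|(g>0)).sum(),3)))
    print(v,out)
for q in("jar","flask","carton"):
    for d in cut_out(q,"top")[:1]: print(q,d["confidence"],d["rect"],onplane("top",d["rect"][:2],.07))
o=get_obs();print(o["t"],R.from_rotvec(o["tool_rot"]).as_matrix().round(3))
E
```

```text
[0.57432655 0.08041886 0.29580593] 16.94843144819125
[[ 0.1  1.2]
 [ 0.4 -1.1]
 [-2.2 -0.1]
 [ 1.2  0.8]
 [ 0.5 -0.8]]
hub [ 0.60428769 -0.06935207  0.089     ] [224.64181593 164.14820308]
knob [ 0.62136817 -0.14255219  0.101     ] [207.54854729 149.27124091]
hinge [0.60903694 0.13803994 0.062     ] [261.43460066 216.788983  ]
top [(np.float64(0.3), np.float64(0.683)), (np.float64(0.35), np.float64(0.706)), (np.float64(0.4), np.float64(0.72)), (np.float64(0.45), np.float64(0.745)), (np.float64(0.5), np.float64(0.774)), (np.float64(0.55), np.float64(0.8)), (np.float64(0.6), np.float64(0.828)), (np.float64(0.65), np.float64(0.856)), (np.float64(0.7), np.float64(0.89)), (np.float64(0.75), np.float64(0.909)), (np.float64(0.8), np.float64(0.89)), (np.float64(0.85), np.float64(0.821)), (np.float64(0.9), np.float64(0.77))]
scene [(np.float64(0.3), np.float64(0.897)), (np.float64(0.35), np.float64(0.894)), (np.float64(0.4), np.float64(0.89)), (np.float64(0.45), np.float64(0.899)), (np.float64(0.5), np.float64(0.895)), (np.float64(0.55), np.float64(0.9)), (np.float64(0.6), np.float64(0.917)), (np.float64(0.65), np.float64(0.932)), (np.float64(0.7), np.float64(0.933)), (np.float64(0.75), np.float64(0.947)), (np.float64(0.8), np.float64(0.941)), (np.float64(0.85), np.float64(0.931)), (np.float64(0.9), np.float64(0.922))]
jar 0.62 [378.0, 203.0, 24.3, 19.4] [ 0.55874651 -0.23226211  0.07      ]
flask 0.59 [135.9, 211.8, 51.2, 33.5] [0.54128617 0.37901284 0.07      ]
carton 0.72 [355.9, 139.9, 32.6, 34.9] [ 0.72262124 -0.18286664  0.07      ]
0.85 [[-0.904  0.428 -0.   ]
 [ 0.428  0.904  0.   ]
 [ 0.     0.    -1.   ]]
```

```bash
python3 -m crank '[{"offset":[-0.04,-0.05,-0.06],"twist":[0,0,0]},{"offset":[-0.08,-0.1,-0.079],"twist":[0,0,0]},{"offset":[-0.12,-0.15,-0.079],"twist":[0,0,0]},{"offset":[-0.152,-0.199,-0.079],"twist":[0,0,0]},{"offset":[-0.152,-0.199,-0.079],"twist":[0,0,0]},{"offset":[-0.439,-0.287,-0.06],"twist":[0,0,0]},{"offset":[-0.439,-0.287,-0.06],"twist":[0,0,0]},{"offset":[-0.439,-0.287,-0.05],"twist":[0,0,0]},{"offset":[-0.439,-0.287,-0.03],"twist":[0,0,0]},{"offset":[-0.439,-0.287,0],"twist":[0,0,0]},{"offset":[-0.439,-0.287,0],"twist":[0,0,0]},{"offset":[-0.439,-0.287,0],"twist":[0,0,0]},{"offset":[-0.439,-0.287,0],"twist":[0,0,0]}]' 0 20
python3 - <<'E'
from h import *
o=get_obs();print(o["t"],o["tool_pos"],o["contact_force"],o["opening"])
ims=[get_image(n)[...,::-1] for n in("scene","wrist")]
cv2.imwrite("pics/a.png",cv2.resize(np.hstack(ims),(800,300)))
E
```

```text
t: 2.48
tool_pos: [0.5417, 0.1183, 0.2027]
tool_rot: [0.687, 3.063, 0.002]
contact_force: [-0.5, -1.1, 0.3]
opening: 0.0002
grip_force: 0.0
2.475 [0.54173276 0.11832087 0.20269276] [-0.53960925 -1.06089315  0.26657397] 0.0002442460600469272
```

View pics/a.png

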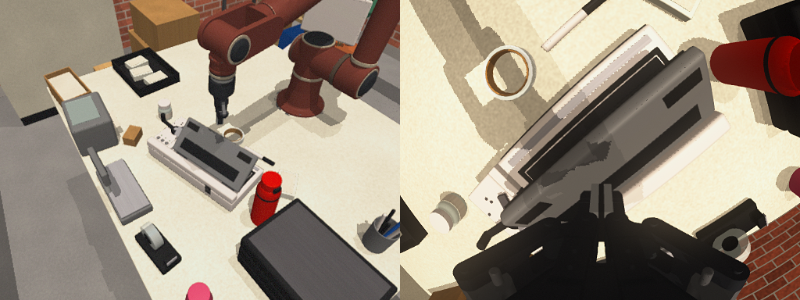

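The fingers are shut and above the middle of the lid, with nothing in between. I'll push straight down in two calls.

```bash
python3 -m crank '[{"offset":[0,0,0.02],"twist":[0,0,0]},{"offset":[0,0,0.035],"twist":[0,0,0]},{"offset":[0,0,0.045],"twist":[0,0,0]},{"offset":[0,0,0.055],"twist":[0,0,0]},{"offset":[0,0,0.065],"twist":[0,0,0]},{"offset":[0,0,0.075],"twist":[0,0,0]},{"offset":[0,0,0.085],"twist":[0,0,0]},{"offset":[0,0,0.095],"twist":[0,0,0]}]'
python3 -m crank '[{"offset":[0,0,0.007],"twist":[0,0,0]},{"offset":[0,0,0.014],"twist":[0,0,0]},{"offset":[0,0,0.02],"twist":[0,0,0]},{"offset":[0,0,0.023],"twist":[0,0,0]}]'
```

```text
t: 3.58
tool_pos: [0.5419, 0.1173, 0.1058]
tool_rot: [0.69, 3.064, 0.0]
contact_force: [-0.8, 0.4, 3.5]
opening: -0.0002
grip_force: 1.3
t: 4.08
tool_pos: [0.5411, 0.1173, 0.0821]
tool_rot: [-0.69, -3.064, 0.001]
contact_force: [-1.5, -1.4, 2.7]
opening: 0.0002
grip_force: 1.1
```

```bash
python3 -m crank '[{"offset":[0,0,-0.015],"twist":[0,0,0]},{"offset":[0.026,-0.024,-0.015],"twist":[0,0,0]},{"offset":[0.026,-0.024,-0.005],"twist":[0,0,0]},{"offset":[0.026,-0.024,0],"twist":[0,0,0]},{"offset":[0.026,-0.024,0.003],"twist":[0,0,0]},{"offset":[0.026,-0.024,0.005],"twist":[0,0,0]},{"offset":[0.026,-0.024,0.005],"twist":[0,0,0]}]'
```

```text
t: 4.95
tool_pos: [0.5079, 0.1068, 0.0776]
tool_rot: [-0.69, -3.065, -0.0]
contact_force: [-0.1, 0.1, -0.2]
opening: 0.0002
grip_force: 0.1
```

```bash
python3 -m crank '[{"offset":[0,0,0.002],"twist":[0,0,0]},{"offset":[0,0,0.004],"twist":[0,0,0]},{"offset":[0,0,0.004],"twist":[0,0,0]}]'
python3 - <<'E'
from h import *
ims=[get_image(n)[...,::-1] for n in("scene","wrist")]
cv2.imwrite("pics/b.png",np.hstack([cv2.resize(ims[0][110:280,160:360],(400,340)),cv2.resize(ims[1],(400,340))]))
E
```

```text
t: 5.32
tool_pos: [0.5076, 0.1067, 0.0735]
tool_rot: [-0.69, -3.065, 0.0]
contact_force: [-0.7, -1.4, -0.1]
opening: 0.0001
grip_force: 0.2
```

View pics/b.png

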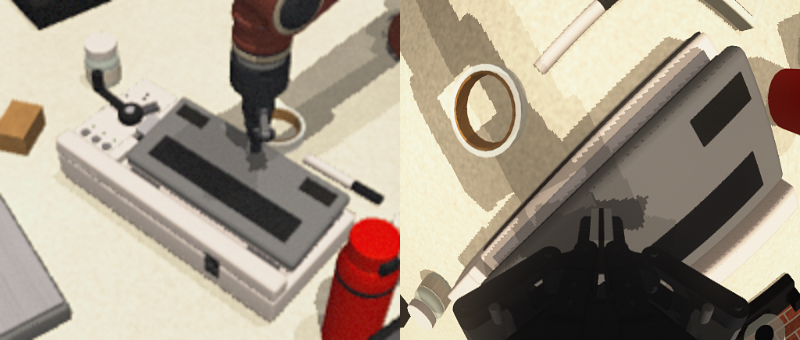

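The lid looks nearly shut with the tip over it, but the tool feels no load. I'll keep pushing down slowly and watch the force.

```bash
for i in 1 ; do python3 -m crank '[{"offset":[0,0,0.002],"twist":[0,0,0]},{"offset":[0,0,0.003],"twist":[0,0,0]},{"offset":[0,0,0.003],"twist":[0,0,0]}]'; done; python3 - <<'E'
from fit import *
o=get_obs();print(o["tool_pos"],o["contact_force"]);P=o["tool_pos"]
for n in("scene","top"):print(n,proj(n,P))
im=[get_image(n)[...,::-1] for n in("scene","top")]
out=[]
for n,i in zip(("scene","top"),im):
    i=i.copy();sx,sy=(200,130) if n=="scene" else (170,140)
    b=cv2.resize(i[sy:sy+130,sx:sx+130],(520,520),interpolation=cv2.INTER_CUBIC)
    def L(a):
        p=[proj(n,W(pose,(.05+x*np.cos(a)+.018*np.sin(a),y,.062-x*np.sin(a)+.018*np.cos(a)))) for x,y in((-.004,-.103),(-.135,-.103),(-.135,.193),(-.004,.193))]
        return ((np.array(p)-[sx,sy])*4).astype(np.int32)
    cv2.polylines(b,[L(0)],True,(0,255,0),1); cv2.polylines(b,[L(.15)],True,(0,0,255),1)
    u=(proj(n,P)-[sx,sy])*4; cv2.circle(b,(int(u[0]),int(u[1])),3,(255,0,255),-1)
    out.append(b[:, :400] if 0 else cv2.resize(b,(400,400)))
cv2.imwrite("pics/d.png",np.hstack(out))
E
```

```text
t: 5.8
tool_pos: [0.5076, 0.1067, 0.0707]
tool_rot: [-0.69, -3.065, 0.0]
contact_force: [-1.3, -0.1, 0.8]
opening: 0.0002
grip_force: 0.3
[0.50761331 0.10673683 0.07065408] [-1.3163021  -0.07749369  0.77624081]
scene [285.50867156 192.30196055]
top [244.03224194 224.30038247]
```

View pics/d.png

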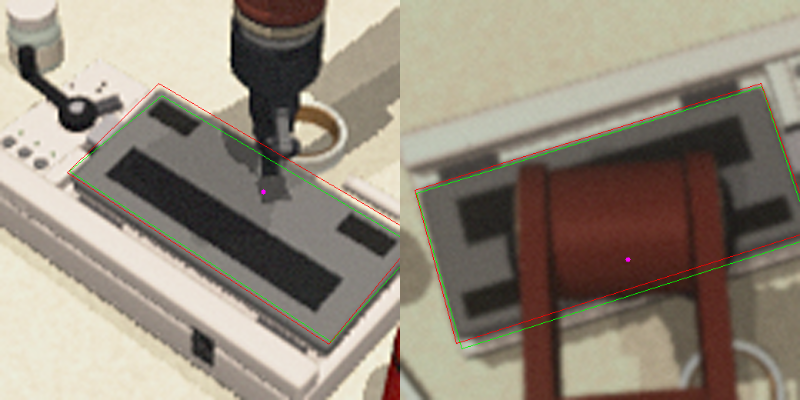

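```bash
python3 -m crank '[{"offset":[0,0,0.001],"twist":[0,0,0]},{"offset":[0,0,0.002],"twist":[0,0,0]},{"offset":[0,0,0.003],"twist":[0,0,0]},{"offset":[0,0,0.003],"twist":[0,0,0]}]';python3 -m crank '[{"offset":[0,0,0.001],"twist":[0,0,0]},{"offset":[0,0,0.002],"twist":[0,0,0]},{"offset":[0,0,0.003],"twist":[0,0,0]},{"offset":[0,0,0.003],"twist":[0,0,0]}]'
```

```text
t: 6.4
tool_pos: [0.5077, 0.1067, 0.0677]
tool_rot: [-0.69, -3.065, 0.0]
contact_force: [0.1, 0.6, 1.8]
opening: -0.0002
grip_force: 0.3
t: 6.9
tool_pos: [0.5077, 0.1067, 0.0646]
tool_rot: [-0.69, -3.065, -0.0]
contact_force: [-0.4, -0.1, 0.1]
opening: 0.0001
grip_force: 0.3
```

```bash
python3 - <<'E'
from fit import *
P=get_obs()["tool_pos"]; s=get_image("scene")[...,::-1].copy(); w=get_image("wrist")[...,::-1]
b=cv2.resize(s[145:215,245:325],None,fx=6,fy=6,interpolation=cv2.INTER_CUBIC)[:, :]
for dz in(0,.01,.02):
    u=(proj("scene",P+[0,0,dz])-[245,145]+.5)*6; cv2.circle(b,(int(u[0]),int(u[1])),2,(255,0,255),-1)
cv2.imwrite("pics/e.png",np.hstack([b[:, :400],cv2.resize(w[200:340,200:333],(400,420))]))
E
```

```text
(no output)
```

View pics/e.png

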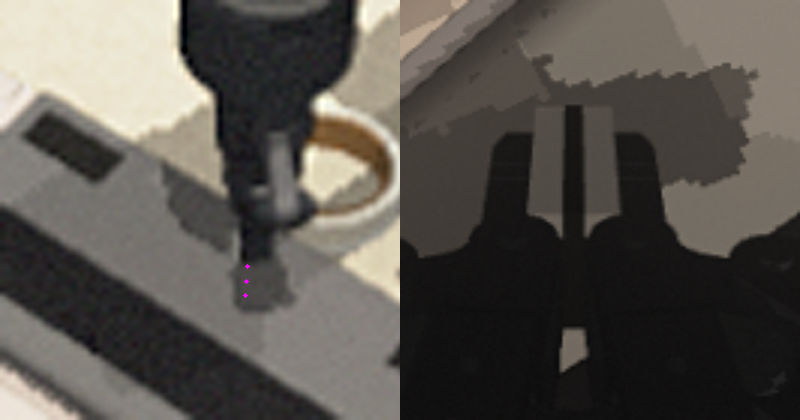

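```bash
python3 -m crank '[{"offset":[0,0,0.001],"twist":[0,0,0]},{"offset":[0,0,0.002],"twist":[0,0,0]},{"offset":[0,0,0.003],"twist":[0,0,0]},{"offset":[0,0,0.003],"twist":[0,0,0]}]';python3 -m crank '[{"offset":[0,0,0.001],"twist":[0,0,0]},{"offset":[0,0,0.002],"twist":[0,0,0]},{"offset":[0,0,0.002],"twist":[0,0,0]}]'; python3 - <<'E'
from h import *
for i in range(4):
    get_image("top"); o=get_obs(); print(o["tool_pos"],o["contact_force"].round(1),o["wrist_torque"].round(2))
E
```

```text
t: 7.5
tool_pos: [0.5077, 0.1067, 0.0617]
tool_rot: [-0.69, -3.065, 0.0]
contact_force: [-0.3, 0.4, 0.3]
opening: -0.0002
grip_force: 0.3
t: 7.88
tool_pos: [0.5076, 0.1067, 0.0596]
tool_rot: [-0.69, -3.065, -0.0]
contact_force: [-0.2, -0.7, 0.2]
opening: 0.0002
grip_force: 0.3
[0.50770508 0.10676384 0.05967291] [-0.5 -0.7  0.5] [-0.03  0.05 -0.04]
[0.50775899 0.10677136 0.05970939] [-0.4  0.6  0.7] [-0.05  0.02  0.03]
[0.50775576 0.10676016 0.0597089 ] [-0.8  0.8  0.5] [-0.01  0.04  0.04]
[0.50773019 0.10675439 0.05970602] [ 0.3 -0.3  1. ] [-0.08  0.02 -0.01]
```

The lid looks close to shut, but there is still no hard stop. I'll move off towards the lever and measure the lid with nothing in the way.

```bash
python3 -m crank '[{"offset":[0,0,-0.06],"twist":[0,0,0]},{"offset":[0,0,-0.12],"twist":[0,0,0]},{"offset":[-0.05,-0.03,-0.14],"twist":[0,0,-8]},{"offset":[-0.1,-0.065,-0.14],"twist":[0,0,-16]},{"offset":[-0.15,-0.1,-0.14],"twist":[0,0,-24]},{"offset":[-0.2,-0.135,-0.14],"twist":[0,0,-32]},{"offset":[-0.233,-0.158,-0.14],"twist":[0,0,-38]},{"offset":[-0.233,-0.158,-0.14],"twist":[0,0,-38]}]'
python3 - <<'E'
from fit import *
out=[]
for v in("scene","top"):
    i=get_image(v)[...,::-1].copy(); cv2.imwrite(f"pics/f_{v}.png",i)
    m=cut_out("lid_edge",v)[0]["region"]; o=[]
    for a in np.arange(-.1,.4,.05):
        P=[proj(v,W(pose,(.05+x*np.cos(a)+z*np.sin(a),y,.062-x*np.sin(a)+z*np.cos(a)))) for x in(-.135,-.004) for z in(-.002,.018) for y in(-.103,.193)]
        g=np.zeros(m.shape,np.uint8); cv2.fillConvexPoly(g,cv2.convexHull(np.array(P,np.float32)).astype(int),1)
        o.append((round(float(a),2),round(float((m&(g>0)).sum()/(m|(g>0)).sum()),3)))
    print(v,o)
    sx,sy=(190,125) if v=="scene" else (165,135)
    out.append(cv2.resize(i[sy:sy+150,sx:sx+133] if 0 else i[sy:sy+150,sx:sx+133],(400,451),interpolation=cv2.INTER_CUBIC))
cv2.imwrite("pics/f.png",np.hstack(out)); print(get_obs()["t"],get_obs()["contact_force"])
E
```

```text
t: 9.07
tool_pos: [0.6511, -0.1384, 0.199]
tool_rot: [0.34, -3.123, -0.0]
contact_force: [-0.4, -0.1, -0.2]
opening: -0.0002
grip_force: 0.0
scene [(-0.1, 0.885), (-0.05, 0.929), (0.0, 0.942), (0.05, 0.927), (0.1, 0.903), (0.15, 0.889), (0.2, 0.86), (0.25, 0.845), (0.3, 0.839), (0.35, 0.819)]Traceback (most recent call last):
  File "<stdin>", line 5, in <module>
IndexError: list index out of range
```

```bash
python3 - <<'E'
from fit import *
out=[]
for v in("scene","top"):
    i=cv2.imread(f"pics/f_{v}.png"); sx,sy=(205,140) if v=="scene" else (165,150)
    b=cv2.resize(i[sy:sy+120,sx:sx+133],None,fx=3,fy=3,interpolation=cv2.INTER_CUBIC)
    for a,c in((0,(0,255,0)),(.1,(0,0,255))):
        p=[proj(v,W(pose,(.05+x*np.cos(a)+.018*np.sin(a),y,.062-x*np.sin(a)+.018*np.cos(a)))) for x,y in((-.004,-.103),(-.135,-.103),(-.135,.193),(-.004,.193))]
        for q in p: 
            u=(q-[sx,sy]+.5)*3; cv2.circle(b,(int(u[0]),int(u[1])),2,c,-1)
    out.append(b)
cv2.imwrite("pics/f.png",np.hstack(out))
E
```

```text
(no output)
```

View pics/f.png

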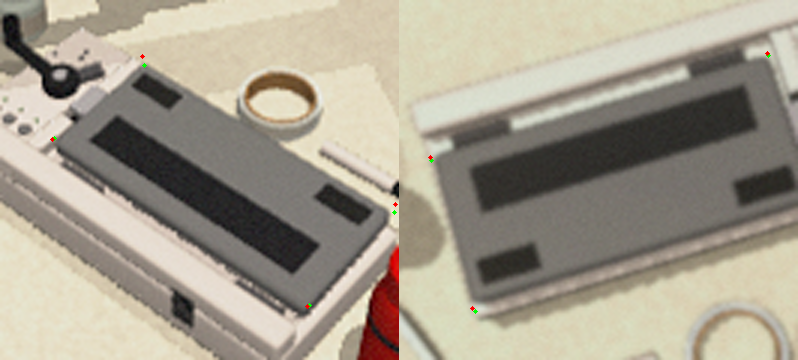

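The lid outline now matches angle 0 in both views. The tip seems to sit about 20 mm higher than reported. I'll press once more until I feel the rigid stop, which also gives me the tip height to use on the lever.

```bash
python3 -m crank '[{"offset":[0.03,0.06,0],"twist":[0,0,0]},{"offset":[0.05,0.12,0],"twist":[0,0,0]},{"offset":[0.07,0.17,0],"twist":[0,0,0]},{"offset":[0.086,0.22,0],"twist":[0,0,0]},{"offset":[0.086,0.268,0.02],"twist":[0,0,0]},{"offset":[0.086,0.268,0.07],"twist":[0,0,0]},{"offset":[0.086,0.268,0.11],"twist":[0,0,0]},{"offset":[0.086,0.268,0.13],"twist":[0,0,0]},{"offset":[0.086,0.268,0.14],"twist":[0,0,0]},{"offset":[0.086,0.268,0.142],"twist":[0,0,0]},{"offset":[0.086,0.268,0.142],"twist":[0,0,0]}]';python3 -m crank '[{"offset":[0,0,0.002],"twist":[0,0,0]},{"offset":[0,0,0.002],"twist":[0,0,0]}]'
```

```text
t: 10.65
tool_pos: [0.5088, 0.1071, 0.059]
tool_rot: [-0.346, 3.12, -0.0]
contact_force: [-0.7, -0.2, 0.3]
opening: -0.0004
grip_force: 0.0
t: 10.9
tool_pos: [0.5089, 0.1069, 0.0566]
tool_rot: [-0.345, 3.121, -0.0]
contact_force: [0.7, -0.1, 0.9]
opening: 0.0001
grip_force: 0.5
```

```bash
python3 -m crank '[{"offset":[0,0,0.001],"twist":[0,0,0]},{"offset":[0,0,0.002],"twist":[0,0,0]},{"offset":[0,0,0.002],"twist":[0,0,0]}]';python3 -m crank '[{"offset":[0,0,0.001],"twist":[0,0,0]},{"offset":[0,0,0.002],"twist":[0,0,0]},{"offset":[0,0,0.002],"twist":[0,0,0]}]'
```

```text
t: 11.28
tool_pos: [0.5081, 0.1068, 0.0537]
tool_rot: [-0.345, 3.123, -0.0]
contact_force: [1.2, 1.0, -0.4]
opening: 0.0001
grip_force: 0.4
t: 11.65
tool_pos: [0.5077, 0.1069, 0.0515]
tool_rot: [0.345, -3.122, -0.0]
contact_force: [0.5, -0.1, -0.4]
opening: -0.0
grip_force: 0.1
```

```bash
python3 - <<'E'
from fit import *
o=get_obs();P=o["tool_pos"]; s=get_image("scene")[...,::-1].copy(); w=get_image("wrist")[...,::-1].copy()
c=get_calibration("wrist"); K=np.array(c["intrinsics"]);T=np.linalg.inv(np.array(c["tool_from_camera"]))
def pw(p):
    q=(T@np.r_[p,1])[:3]; x,y,z=q[0],-q[1],-q[2]; r=np.hypot(x,y); th=np.arctan2(r,z); return np.array([K[0,2]+K[0,0]*th*x/r,K[1,2]+K[1,1]*th*y/r])
print(o["effort"].round(2),c["tool_from_camera"])
sx,sy=255,150
b=cv2.resize(s[sy:sy+70,sx:sx+67],(402,420),interpolation=cv2.INTER_NEAREST)
wx,wy=190,190; b2=cv2.resize(w[wy:wy+140,wx:wx+133],(399,420),interpolation=cv2.INTER_NEAREST)
for dz,col in((0,(255,0,255)),(.02,(0,255,255)),(.04,(0,255,0))):
    u=(proj("scene",P+[0,0,dz])-[sx,sy]+.5)*6; cv2.circle(b,(int(u[0]),int(u[1])),2,col,-1)
    for y in(-.0145,0,.0145):
        u=(pw([0,y,-dz])-[wx,wy]+.5)*3; print(dz,y,u); cv2.circle(b2,(int(u[0]),int(u[1])),2,col,-1)
cv2.imwrite("pics/g.png",np.hstack([b,b2]))
E
```

```text
[ 2.000e-02 -3.072e+01 -3.325e+01  0.000e+00  0.000e+00  0.000e+00] [[ 3.57320755e-04  9.46321747e-01  3.23225963e-01  8.20459323e-02]
 [ 9.99999689e-01 -1.11031622e-04 -7.80410717e-04 -3.70403645e-04]
 [-7.02631331e-04  3.23226141e-01 -9.46321493e-01 -1.72200469e-01]
 [ 0.00000000e+00  0.00000000e+00  0.00000000e+00  1.00000000e+00]]
0 -0.0145 [136.42102643 103.88233841]
0 0 [204.25469859 104.07584659]
0 0.0145 [272.06841121 103.87315447]
0.02 -0.0145 [129.45802899 148.13855795]
0.02 0 [204.43661007 148.47145888]
0.02 0.0145 [279.38830728 148.11361712]
0.04 -0.0145 [121.04532794 202.34982858]
0.04 0 [204.65829062 202.90975187]
0.04 0.0145 [288.23412639 202.2990403 ]
```

View pics/g.png

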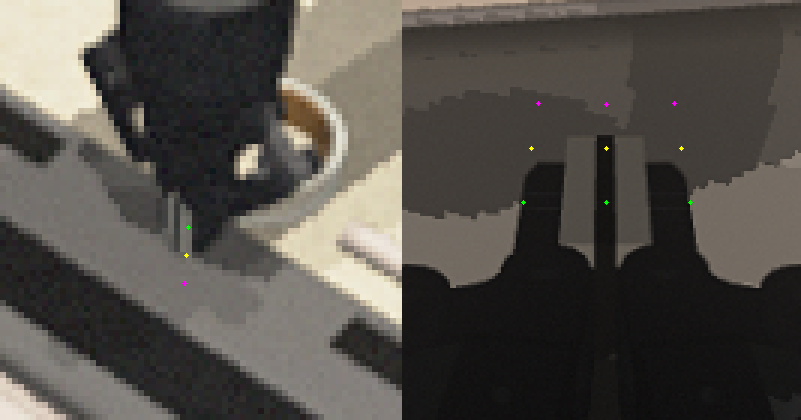

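The wrist view shows the pads ending about 14 mm short of the reported TCP. In the scene view the finger's shadow looks detached from the tip. I'll check the tool pose and lid height numerically.

```bash
cat > w.py <<'E'
from fit import *
c=get_calibration("wrist"); K=np.array(c["intrinsics"]);T=np.linalg.inv(np.array(c["tool_from_camera"]))
def pw(Pw,o):
    p=R.from_rotvec(o["tool_rot"]).inv().apply(np.array(Pw)-o["tool_pos"]); q=(T@np.r_[p,1])[:3]; x,y,z=q[0],-q[1],-q[2]; r=np.hypot(x,y); th=np.arctan2(r,z); return np.array([K[0,2]+K[0,0]*th*x/r,K[1,2]+K[1,1]*th*y/r])
def tri(a,b):
    A=[];r=[]
    for n,u in(("top",a),("scene",b)):
        o=np.array(cal(n)[1][:3,3]); d=onplane(n,u,0)-o; d/=np.linalg.norm(d); M=np.eye(3)-np.outer(d,d); A.append(M); r.append(M@o)
    return np.linalg.lstsq(np.vstack(A),np.concatenate(r),rcond=None)[0]
E
python3 - <<'E'
from w import *
L=tri((201.7,238.3),(319,208.7)); Rr=tri((287,212),(257.3,170.3)); print("rects",L.round(4),Rr.round(4))
o=get_obs(); w=get_image("wrist"); cv2.imwrite("pics/w1.png",w[...,::-1])
print("pred",pw(L,o),pw(Rr,o))
for q in("tape","jar","marker","knob"):
    try: print(q,cut_out(q,"wrist")[0]["rect"])
    except Exception as e: print(q,e)
get_image("top"); 
for q,z in(("tape",.0125),("jar",.04),("marker",.01)):
    for d in cut_out(q,"top")[:1]:
        X=onplane("top",d["rect"][:2],z); print(q,X.round(3),"wrist pred",pw(X,o).round(1))
g=cv2.cvtColor(w,cv2.COLOR_RGB2GRAY); n,l,st,ce=cv2.connectedComponentsWithStats((g<50).astype(np.uint8))
for i in range(1,n):
    if st[i,4]>150: print(st[i],ce[i].round(1))
E
```

```text
rects [0.4729 0.2118 0.082 ] [5.356e-01 3.000e-04 8.470e-02]
pred [438.10750631 224.92478879] [ 79.62641487 248.55414272]
tape [174.1, 48.2, 122.9, 93.7]
jar list index out of range
marker [356.6, 46.0, 167.3, 27.8]
knob [21.1, 283.3, 39.8, 66.8]
tape [0.395 0.016 0.012] wrist pred [168.2  29.9]
jar [ 0.558 -0.247  0.04 ] wrist pred [-63.6 182.5]
marker [0.384 0.314 0.01 ] wrist pred [503.8 122.5]
[385  38  56  24 631] [417.9  50.1]
[  51  155  411   32 1968] [232.9 168.9]
[ 399  207   70   40 2000] [432.8 226.3]
[  49  232   70   32 1793] [ 84.5 247.1]
[   68   235   380   149 34415] [261.3 333. ]
[ 454  239   58  145 6622] [487.2 314.5]
[   0  274   43   42 1022] [ 22.2 294.1]
```

```bash
cat > rect.py <<'E'
from h import *
def cen(im):
    g=cv2.cvtColor(im,cv2.COLOR_BGR2GRAY)[195:222,300:334]; n,l,st,ce=cv2.connectedComponentsWithStats((g<60).astype(np.uint8)); 
    i=1+np.argmin([np.hypot(*(c-[19,13.7])) for c in ce[1:]]); return (ce[i]+[300,195]).round(2), st[i,4]
E
python3 - <<'E'
from rect import *
print(cen(cv2.imread("pics/f_scene.png")),cen(get_image("scene")[...,::-1]))
E
python3 -m crank '[{"offset":[0,0,0.002],"twist":[0,0,0]},{"offset":[0,0,0.004],"twist":[0,0,0]},{"offset":[0,0,0.004],"twist":[0,0,0]}]'; python3 - <<'E'
from rect import *
print(cen(get_image("scene")[...,::-1]),get_obs()["contact_force"])
E
```

```text
(array([318.86, 207.71]), np.int32(105)) (array([318.9 , 209.25]), np.int32(96))
t: 12.62
tool_pos: [0.508, 0.1068, 0.0494]
tool_rot: [0.346, -3.121, 0.0]
contact_force: [-5.9, -0.7, 10.8]
opening: -0.0002
grip_force: 5.3
(array([318.85, 209.54]), np.int32(98)) [-5.35646402 -0.79635073 11.0112508 ]
```

That is the rigid stop: 11 N at a reported z of 0.049, and the lid mark moved about 1.8 px since the earlier check. The tip therefore sits about 30 mm above the reported z. One firmer push will confirm it.

```bash
python3 -m crank '[{"offset":[0,0,0.002],"twist":[0,0,0]},{"offset":[0,0,0.002],"twist":[0,0,0]}]'; python3 - <<'E'
from rect import *
print(cen(get_image("scene")[...,::-1]),get_obs()["contact_force"])
E
```

```text
t: 12.92
tool_pos: [0.508, 0.1068, 0.0493]
tool_rot: [0.346, -3.12, 0.001]
contact_force: [-12.1, -1.9, 21.4]
opening: -0.0001
grip_force: 10.6
(array([318.99, 209.56]), np.int32(98)) [-11.53791825  -2.40829885  20.56851948]
```

The lid is firmly shut, with no movement under 21 N. Next I'll go behind the knob.

```bash
python3 -m crank '[{"offset":[0,0,-0.04],"twist":[0,0,0]},{"offset":[0,0,-0.1],"twist":[0,0,0]},{"offset":[-0.02,-0.05,-0.13],"twist":[0,0,0]},{"offset":[-0.04,-0.11,-0.13],"twist":[0,0,0]},{"offset":[-0.06,-0.17,-0.13],"twist":[0,0,0]},{"offset":[-0.08,-0.23,-0.13],"twist":[0,0,0]},{"offset":[-0.095,-0.268,-0.12],"twist":[0,0,0]},{"offset":[-0.095,-0.268,-0.1],"twist":[0,0,0]},{"offset":[-0.095,-0.268,-0.06],"twist":[0,0,0]},{"offset":[-0.095,-0.268,-0.035],"twist":[0,0,0]},{"offset":[-0.095,-0.268,-0.021],"twist":[0,0,0]},{"offset":[-0.095,-0.268,-0.021],"twist":[0,0,0]}]'
python3 - <<'E'
from rect import *
s=get_image("scene")[...,::-1].copy(); cv2.imwrite("pics/k_scene.png",s); print("lid",cen(s))
o=get_obs(); 
for n in("scene","wrist"):
    if n=="wrist": get_image(n)
    for d in cut_out("knob",n)[:1]: print(n,d["confidence"],d["rect"])
print("tip scene proj",proj("scene",o["tool_pos"]+[0,0,.03]), "knob",proj("scene",[.6214,-.1426,.101]))
E
```

```text
t: 14.48
tool_pos: [0.6582, -0.1329, 0.0653]
tool_rot: [0.346, -3.12, -0.002]
contact_force: [-0.2, -0.1, 0.1]
opening: -0.0002
grip_force: 0.0
lid (array([318.94, 209.6 ]), np.int32(100))
scene 0.76 [221.6, 160.1, 34.1, 24.1]
wrist 0.98 [326.0, 154.4, 179.7, 105.1]
tip scene proj [197.83682998 156.64494341] knob [207.53181302 149.26617023]
```

```bash
cat > tab.py <<'E'
from fit import *
o=get_obs(); Rt=R.from_rotvec(o["tool_rot"]).as_matrix(); piv=W(pose,(-.015,-.152,0))[:2]; p0=o["tool_pos"]
y0=np.arctan2(Rt[1,0],Rt[0,0])
for th in np.arange(-.1,1.4,.1):
    ph=np.arctan2(-1,-.07)-th+pose[2]; u=np.array([np.cos(ph),np.sin(ph)]); t=np.array([u[1],-u[0]])
    tip=piv+.075*u-.020*t; d=Rt.T@np.r_[tip-p0[:2],0]; yaw=np.arctan2(t[1],t[0]); tw=-np.degrees((yaw-y0+np.pi)%(2*np.pi)-np.pi)
    print(round(th,1),d.round(4),round(tw,1))
E
python3 tab.py
```

```text
-0.1 [ 0.0129  0.003  -0.    ] -6.0
0.0 [ 0.0203  0.0006 -0.0001] -0.3
0.1 [ 0.0278 -0.0011 -0.0001] 5.4
0.2 [ 0.0355 -0.002  -0.0001] 11.2
0.3 [ 0.0433 -0.0021 -0.0001] 16.9
0.4 [ 0.051  -0.0015 -0.0001] 22.6
0.5 [ 0.0587 -0.0001 -0.0002] 28.3
0.6 [ 0.0661  0.0021 -0.0002] 34.1
0.7 [ 0.0733  0.005  -0.0002] 39.8
0.8 [ 0.0802  0.0086 -0.0002] 45.5
0.9 [ 0.0866  0.0129 -0.0003] 51.3
1.0 [ 0.0927  0.0178 -0.0003] 57.0
1.1 [ 0.0981  0.0233 -0.0003] 62.7
1.2 [ 0.1031  0.0293 -0.0003] 68.5
1.3 [ 0.1074  0.0358 -0.0003] 74.2
```

Push to about the store detent first and check the contact.

```bash
python3 -m crank '[{"offset":[0.01,0,0],"twist":[0,0,0]},{"offset":[0.016,0,0],"twist":[0,0,0]},{"offset":[0.02,0.001,0],"twist":[0,0,0]},{"offset":[0.024,0,0],"twist":[0,0,3]},{"offset":[0.028,-0.001,0],"twist":[0,0,5.5]}]'
python3 -m crank '[{"offset":[0.004,-0.001,0],"twist":[0,0,3]},{"offset":[0.008,-0.001,0],"twist":[0,0,6]}]'
```

```text
t: 15.3
tool_pos: [0.6362, -0.1392, 0.0672]
tool_rot: [-0.191, 3.124, 0.004]
contact_force: [12.5, 5.6, -6.5]
opening: -0.0003
grip_force: 6.6
t: 15.55
tool_pos: [0.6271, -0.1423, 0.0672]
tool_rot: [-0.028, 3.134, 0.001]
contact_force: [11.9, 1.3, -7.1]
opening: -0.0001
grip_force: 6.2
```

```bash
python3 -m crank '[{"offset":[0.0075,-0.0017,0],"twist":[0,0,5.7]},{"offset":[0.015,-0.0026,0],"twist":[0,0,11.4]},{"offset":[0.023,-0.0027,0],"twist":[0,0,17.2]},{"offset":[0.031,-0.002,0],"twist":[0,0,23]},{"offset":[0.038,-0.0007,0],"twist":[0,0,28.6]}]'
python3 - <<'E'
from rect import *
s=get_image("scene")[...,::-1]; print("lid",cen(s))
get_image("top")
for n in("top","scene"):
    for d in cut_out("knob",n)[:1]: print(n,d["confidence"],d["rect"])
E
```

```text
t: 16.18
tool_pos: [0.5906, -0.1455, 0.0674]
tool_rot: [0.749, 3.038, 0.0]
contact_force: [17.4, -4.1, -11.0]
opening: -0.0002
grip_force: 8.8
lid (array([318.99, 209.63]), np.int32(100))
top 0.67 [317.4, 189.8, 37.7, 18.2]
scene 0.58 [228.2, 156.4, 21.8, 26.0]
```

```bash
python3 -m crank '[{"offset":[0.0075,-0.0017,0],"twist":[0,0,5.7]},{"offset":[0.015,-0.0026,0],"twist":[0,0,11.4]},{"offset":[0.023,-0.0027,0],"twist":[0,0,17.2]},{"offset":[0.031,-0.002,0],"twist":[0,0,23]},{"offset":[0.031,-0.002,0],"twist":[0,0,23]}]'
python3 -m crank '[{"offset":[0.004,-0.001,0],"twist":[0,0,3]},{"offset":[0.0075,-0.0017,0],"twist":[0,0,5.7]},{"offset":[0.0075,-0.0017,0],"twist":[0,0,5.7]}]'
```

```text
t: 17.0
tool_pos: [0.5575, -0.1317, 0.0667]
tool_rot: [-1.337, -2.842, 0.0]
contact_force: [0.9, 0.1, -0.7]
opening: -0.0005
grip_force: 0.0
t: 17.38
tool_pos: [0.5532, -0.1287, 0.0671]
tool_rot: [1.474, 2.769, -0.002]
contact_force: [4.6, -4.2, -5.1]
opening: 0.0
grip_force: 2.8
```

```bash
python3 -m crank '[{"offset":[0.002,0,0],"twist":[0,0,0]},{"offset":[0.004,0,0],"twist":[0,0,0]},{"offset":[0.004,0,0],"twist":[0,0,0]}]'
```

```text
t: 17.75
tool_pos: [0.5532, -0.1284, 0.0674]
tool_rot: [1.471, 2.762, -0.006]
contact_force: [11.2, -13.2, -9.2]
opening: 0.0003
grip_force: 8.3
```

The position no longer changes while the force rises, so the lever is at the rigid second stop. I'll back off, lift clear and check.

```bash
python3 -m crank '[{"offset":[-0.01,0,0],"twist":[0,0,0]},{"offset":[-0.025,0,0],"twist":[0,0,0]},{"offset":[-0.025,0,-0.05],"twist":[0,0,0]},{"offset":[-0.025,0,-0.11],"twist":[0,0,0]},{"offset":[-0.025,0,-0.16],"twist":[0,0,0]},{"offset":[-0.06,-0.04,-0.16],"twist":[0,0,0]},{"offset":[-0.1,-0.08,-0.16],"twist":[0,0,0]},{"offset":[-0.13,-0.12,-0.16],"twist":[0,0,0]},{"offset":[-0.13,-0.12,-0.16],"twist":[0,0,0]}]'
python3 - <<'E'
from rect import *
from fit import W,pose
s=get_image("scene")[...,::-1]; t=get_image("top")[...,::-1]; print("lid",cen(s))
k=W(pose,(-.015-.072,-.152-.02175,.116)); out=[]
for n,i,(sx,sy) in(("scene",s,(190,120)),("top",t,(230,150))):
    b=cv2.resize(i[sy:sy+120,sx:sx+133],None,fx=3,fy=3,interpolation=cv2.INTER_CUBIC); u=(proj(n,k)-[sx,sy]+.5)*3; cv2.circle(b,(int(u[0]),int(u[1])),3,(0,255,0),1); out.append(b)
cv2.imwrite("pics/z.png",np.hstack(out))
E
```

```text
t: 18.88
tool_pos: [0.5213, -0.3018, 0.2266]
tool_rot: [-1.484, -2.768, 0.0]
contact_force: [0.3, 0.4, -0.8]
opening: 0.0002
grip_force: 0.0
lid (array([318.93, 209.63]), np.int32(99))
```

View pics/z.png

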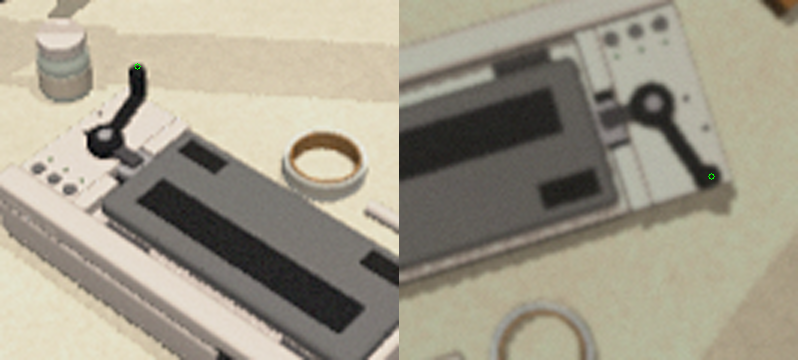

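The knob is exactly at the predicted operate position (green dot) in both views. The tongue lies over the catch, the lid is shut, and the jar and tape haven't moved.

```bash
python3 -c "
from station import *
print(finish_job())"
```

```text
the job is handed in; nothing more can be done
None
```

The lid is fully shut, the lock lever is at the second stop (operate) with its tongue over the catch, the arm is clear, and the job was handed in at about 19 s.

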